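# Hang the slide tray on the stud of the bench stand

### The arm

A 6-joint arm with a two-finger parallel gripper is mounted at the origin on a cart in front of the work surface, level with it; the furniture and walls round the work are solid. World frame = base frame: x ahead of the robot, y to its left, z up, the work surface at z = 0. Lengths are in m, angles in rad, forces in N, time in s.
With the tool pointing down it reaches from about 0.375 to 0.9 m from the base axis. Payload 3.1 kg.
Tool frame: the origin (TCP) lies midway between the tips of the shut fingers; the grasp point (between the pads) lies 19 mm behind it (hold_point_z is the distance from the TCP to the grasp point, in m); z points along the fingers, y is the line along which they close (so a half turn about z gives the same grasp; the last joint's range is limited). The gripper opens to 87 mm and grips with 3 to 60 N. Pads are 19 mm wide; open, the fingers measure 117 mm over their backs; the gripper's body (75 mm by 190 mm) begins 51 mm behind the grasp point.
Start: joints at [1.115, 0.527, 1.433, -0, 1.181, -0.178], TCP at [0.171, 0.601, 0.183] pointing down, gripper open.
Joint ranges: [-3.08, 3.08], [-0.75, 2.2], [0.22, 2.44], [-1.43, 4.57], [0, 2.65], [-2.85, 2.85]. Speed limits (rad/s): [2.79, 2.79, 3.14, 3.14, 3.14, 3.14].

### API

Orientations are given as a unit quaternion [w, x, y, z].
In Python, from station import * gives the robot as it stands. Calls block until the motion is done:
- move_pose(position, orientation): joint-space move of the TCP to a pose.
- move_l(position, v=0.15, rotation=None, threshold=None): straight line of the TCP; rotation=None keeps the orientation; v is the mean speed in m/s. With threshold (N) it stops when the force on the tool has changed by that much, and returns True; else False.
- move_joints(angles): joint-space move.
- set_gripper(opening): finger opening in m; the grip force is fixed at half the most; returns when the fingers have stopped.
- hold(seconds).
- inverse_kinematics(position, orientation): joint angles nearest the present ones, or None.
- sense(): the state.
- snapshot(name): name is "scene" or "top" or "wrist"; returns the picture (480x640x3 uint8, red, green, blue); there is no depth.
- camera_params(name): a dict with "K" (3x3 intrinsics, pixels), "view" (4x4, takes a point from world to camera coordinates); the wrist camera has in their place "hand_eye" (4x4, takes a point from camera to tool coordinates, whose origin is the TCP and whose axes are the flange's). Camera axes: x right, y up, looking along -z (the intrinsics and any distortion apply to the point x, -y, -z); pixel columns grow to the right and rows downward; lengths in m; the calibration is good to about 2 mm. A picture is of the moment at which its call begins: read the wrist's pose just before it. camera_params takes no time and is no camera call.
A pose or a line that the arm cannot do raises PlanningError and nothing moves.
- hand_in(): hands the job in; it is judged then, once.
The state is a dict: "t": time; "joints": joint angles; "joint_vel": joint speeds; "joint_torque": joint torques, N m; "ee_pos": TCP position; "orientation": TCP orientation; "wrist_force": force on the tool from outside, world axes, zero at the start; "ft_torque": the same for the moment, N m; "opening": finger opening in m; "grasp_force": force on a finger pad.
Only numpy, scipy, OpenCV 4.12 (cv2) and the standard library are available. Lean on these libraries where they do the work, as an engineer would, in place of code of your own. Each camera call takes 0.05 s, during which the arm holds its last target. There are 200 camera calls.

### The job

Hang the small tray that has a keyhole in its back plate on the stand between the two microscopes: slip the round part of the keyhole over the head of the stud, then slide the tray down until the stud sits at the top of the narrow slot, and let it hang there. Leave the other tray, the low one with only screw holes, where it stands.

Things in the scene. Friction and masses are not known exactly. Their poses are not given: they have to be found in the camera images.
- keyhole_tray: grey metal tray (175-325 g), upright on worktop. Back plate 90 wide (y) x 6 thick (x) x 120 mm high; tray 72 mm deep with 14 mm lips at its front foot (-x, to the robot at yaw 0). 44 mm wide tab rises mid-plate to 190 mm; its top 32 mm are 10 mm thick: grip front to back from above. Origin: mid-thickness, mid-width of plate at underside; z up. Centre of mass 20 mm in front of plate
- slot_top (a point): on keyhole_tray, 88 mm straight above its origin, mid-thickness of the back plate: top of the keyhole. The keyhole goes right through the plate: round hole 52 mm in diameter centred 47 mm above the underside, with a slot out of its top that narrows to 18 mm and ends in a half circle of 9 mm radius centred on this point
- stud_stand: fixed aluminium stand, between the microscopes. Panel 110 wide, 12 thick, top 155 mm up; 12 mm high base reaches 30 mm in front. Origin: on worktop under the middle of the panel's front face, which looks along -x (to the robot at yaw 0); z up. Stud out of the face along -x, axis at y=0, 125 mm up: neck 10 mm diameter, 17 mm long, then head 32 mm diameter, 8 mm thick
- screw_tray: the other tray, to be left alone: same foot, colour and origin, but a back plate only 60 mm high with four small screw holes, no keyhole and no tab. The two trays stand about 0.28 m apart in either order, left and right in front of the stand. The microscopes (0.5 m high) begin about 0.58 m ahead of the robot's base

How it is judged:
At the end, for the whole second after the job is handed in: the keyhole tray hangs at rest on the stud, its back plate between stud head and panel (slot_top at most 18 mm in front of the panel), slot_top within 12 mm sideways of the stud axis and 110 to 131 mm above the worktop; the tray upright within 14 degrees (x of slot_top in the frame of stud_stand between -0.018 and 0 m and y of slot_top in the frame of stud_stand between -0.012 and 0.012 m and z of slot_top in the frame of stud_stand between 0.11 and 0.131 m and angle between keyhole_tray's own z axis and vertical below 0.25 rad and linear speed of keyhole_tray below 0.03 m/s); the robot touches nothing.
It fails at once if the other tray is moved more than 30 mm (distance of screw_tray from where it was at the start of the episode above 0.03 m).
It also fails if it takes over 38 s, if anything falls off the work surface, if the arm or the gripper's body presses on something with over 40 N, if the wrist force passes 120 N, or if a joint passes its speed limit or range.

## Working session

There is one attempt and no reset: what is moved stays moved. The work goes in short steps, each a Python script; the robot and the scene stay as the last script left them, time stands still between calls to the robot, and variables do not carry over. Pictures are saved under pics/ and viewed, at most 10 in all, crops included, and the job is handed in when it is done.

```bash
mkdir -p pics; python3 - <<'E'
from station import *
import cv2,numpy as np
for n in ["scene","top"]:
    im=snapshot(n); cv2.imwrite(f"pics/{n}0.png",im[:,:,::-1])
    p=camera_params(n); print(n,{k:(np.round(v,4).tolist() if not isinstance(v,str) else v) for k,v in p.items()})
p=camera_params("wrist");print({k:np.round(v,4).tolist() for k,v in p.items()})
s=sense();print(s["t"],s["ee_pos"],s["orientation"])
E
```

```text
scene {'K': [[622.3139, 0.0, 318.347], [0.0, 622.3139, 235.5847], [0.0, 0.0, 1.0]], 'view': [[-0.8405, -0.5418, -0.0, 0.2837], [0.4202, -0.6518, 0.6313, -0.5065], [-0.3421, 0.5306, 0.7755, -0.7063], [0.0, 0.0, 0.0, 1.0]]}
top {'K': [[435.0784, 0.0, 315.8956], [0.0, 435.0784, 241.0983], [0.0, 0.0, 1.0]], 'view': [[-0.025, -0.9997, 0.0053, -0.3077], [0.9765, -0.0232, 0.2144, -0.5883], [-0.2142, 0.0106, 0.9767, -0.8055], [0.0, 0.0, 0.0, 1.0]]}
{'K': [[379.6216, 0.0, 317.1979], [0.0, 379.6216, 239.1469], [0.0, 0.0, 1.0]], 'hand_eye': [[-0.0008, 0.964, 0.2659, 0.0738], [1.0, 0.0007, 0.0002, -0.0006], [-0.0, 0.2659, -0.964, -0.2024], [0.0, 0.0, 0.0, 1.0]]}
0.1 [0.17102636 0.60036659 0.1818721 ] [-3.06556706e-04  1.38467167e-01  9.90366541e-01 -9.30065763e-04]
```

View pics/scene0.png

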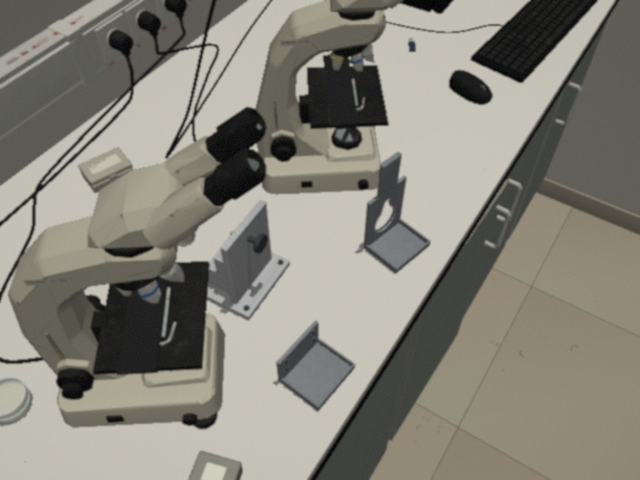

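View pics/top0.png

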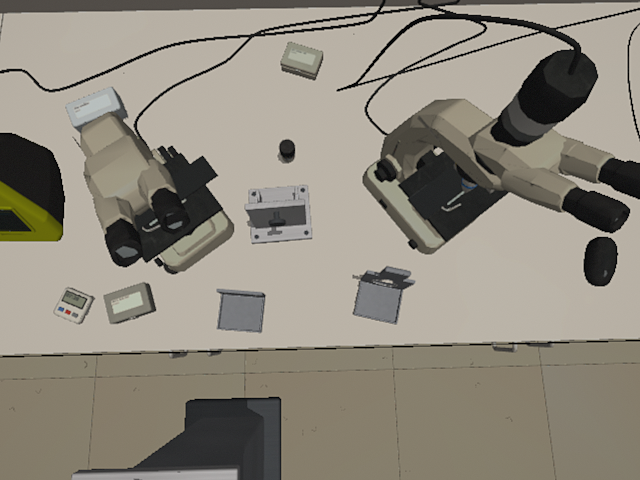

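Scene and top show the keyhole tray on the right (top about (380,290), scene about (395,220)), the screw tray on the left, and the stand at top (279,215). I'll zoom in for exact features.

```bash
python3 - <<'E'
import cv2
a=cv2.imread("pics/top0.png")[175:335,230:430]; cv2.imwrite("pics/topc.png",cv2.resize(a,None,fx=3.75,fy=3.75,interpolation=cv2.INTER_CUBIC))
a=cv2.imread("pics/scene0.png")[145:325,200:440]; cv2.imwrite("pics/scenec.png",cv2.resize(a,None,fx=10/3,fy=10/3,interpolation=cv2.INTER_CUBIC))
E
```

```text
(no output)
```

View pics/topc.png

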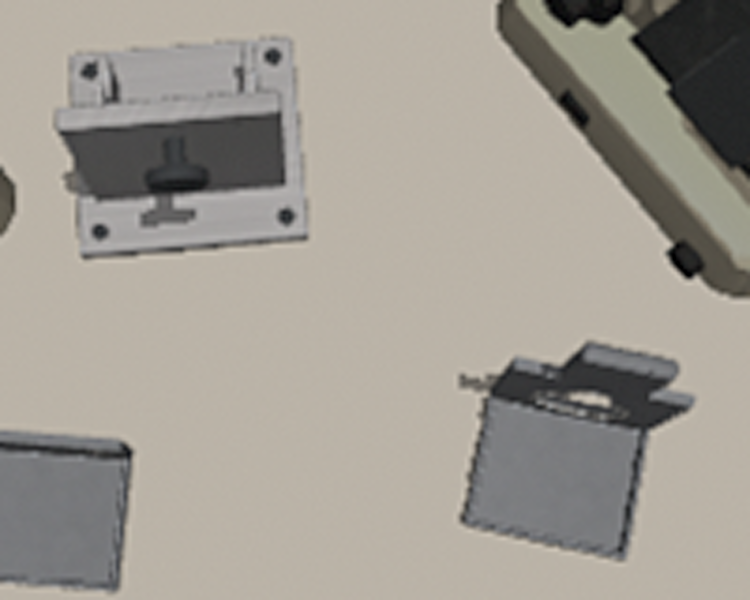

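View pics/scenec.png

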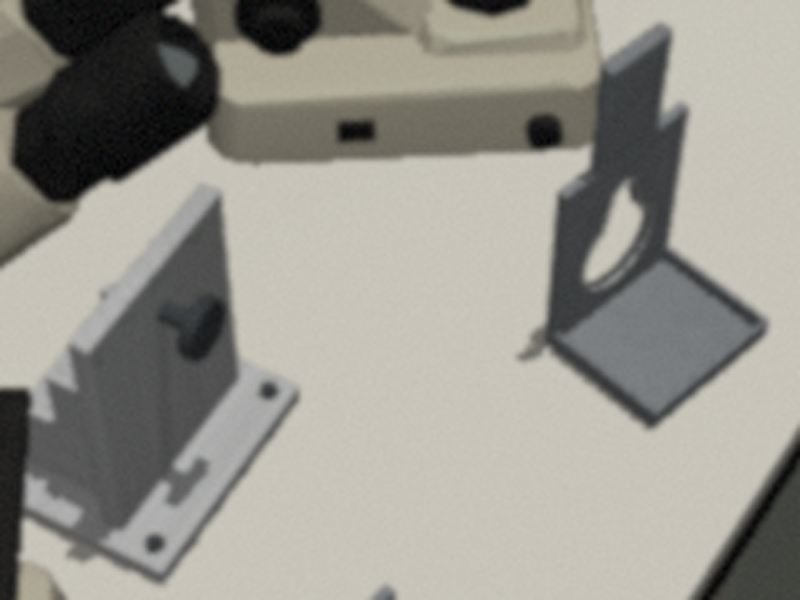

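The crops show, in crop pixels. Top view: panel front top edge (63,130)-(281,110), stud head about (177,178), tab top (590,342)-(680,362), and front foot corners (463,522) and (626,558). Scene view: panel front top corners (90,350) and (222,198), and tab top corners (605,70) and (670,30). Next I cast the rays.

```bash
cat > h.py <<'E'
import numpy as np
from station import *
def ray(n,uv):
    p=camera_params(n);K=np.array(p["K"]);V=np.array(p["view"])
    d=np.linalg.inv(K)@[uv[0],uv[1],1]; d=V[:3,:3].T@(d*[1,-1,-1]); return -V[:3,:3].T@V[:3,3],d
def pl(n,uv,z):
    c,d=ray(n,uv); return c+d*(z-c[2])/d[2]
def tri(a,b):
    A=np.zeros((3,3));y=np.zeros(3);R=[ray("top",a),ray("scene",b)]
    for c,d in R:
        d=d/np.linalg.norm(d);P=np.eye(3)-np.outer(d,d);A+=P;y+=P@c
    x=np.linalg.solve(A,y);return x
T=lambda u,v:(230+(u+.5)/3.75-.5,175+(v+.5)/3.75-.5)
S=lambda u,v:(200+(u+.5)*.3-.5,145+(v+.5)*.3-.5)
E
python3 - <<'E'
from h import *
np.set_printoptions(precision=4,suppress=True)
def two(l,n,a,b,z):
    a=pl(n,a,z);b=pl(n,b,z);d=b-a;print(l,n,a,b,"len",np.linalg.norm(d).round(4),"mid",(a+b)/2,"yaw",np.arctan2(d[0],-d[1]).round(4))
two("panel front top","top",T(63,130),T(281,110),.155)
two("panel back top","top",T(57,112),T(279,94),.155)
two("panel front top","scene",S(90,350),S(222,196),.155)
two("base front top","top",T(82,252),T(307,236),.012)
two("base front top","scene",S(163,577),S(298,393),.012)
two("tray front lip","top",T(463,522),T(626,556),.014)
two("tray front lip","scene",S(652,423),S(766,325),.014)
two("tab back top","top",T(590,342),T(680,362),.19)
two("tab front top","scene",S(607,72),S(670,30),.19)
two("shoulder","top",T(515,358),T(693,397),.12)
print(tri(T(177,178),S(203,328)))
E
```

```text
panel front top top [ 0.6228 -0.1964  0.155 ] [ 0.6305 -0.302   0.155 ] len 0.1059 mid [ 0.6266 -0.2492  0.155 ] yaw 0.0722
panel back top top [ 0.632  -0.1934  0.155 ] [ 0.6386 -0.3012  0.155 ] len 0.108 mid [ 0.6353 -0.2473  0.155 ] yaw 0.0614
panel front top scene [ 0.6214 -0.195   0.155 ] [ 0.626  -0.2993  0.155 ] len 0.1044 mid [ 0.6237 -0.2471  0.155 ] yaw 0.0441
base front top top [ 0.5938 -0.1859  0.012 ] [ 0.6    -0.3133  0.012 ] len 0.1276 mid [ 0.5969 -0.2496  0.012 ] yaw 0.0491
base front top scene [ 0.589  -0.1839  0.012 ] [ 0.5969 -0.3097  0.012 ] len 0.1261 mid [ 0.593  -0.2468  0.012 ] yaw 0.0626
tray front lip top [ 0.4376 -0.3947  0.014 ] [ 0.4172 -0.4825  0.014 ] len 0.0901 mid [ 0.4274 -0.4386  0.014 ] yaw -0.2285
tray front lip scene [ 0.4345 -0.3901  0.014 ] [ 0.4144 -0.4787  0.014 ] len 0.0908 mid [ 0.4245 -0.4344  0.014 ] yaw -0.224
tab back top top [ 0.5076 -0.4392  0.19  ] [ 0.4976 -0.4791  0.19  ] len 0.0411 mid [ 0.5026 -0.4591  0.19  ] yaw -0.2467
tab front top scene [ 0.501  -0.4342  0.19  ] [ 0.4898 -0.4749  0.19  ] len 0.0422 mid [ 0.4954 -0.4546  0.19  ] yaw -0.2703
shoulder top [ 0.5115 -0.4141  0.12  ] [ 0.4901 -0.5003  0.12  ] len 0.0888 mid [ 0.5008 -0.4572  0.12  ] yaw -0.2428
[ 0.6044 -0.2494  0.125 ]
```

```bash
cat >> h.py <<'E'
from scipy.spatial.transform import Rotation as Ro
def quat(yaw,s=1):
    y=s*np.array([np.cos(yaw),np.sin(yaw),0]);z=np.array([0,0,-1.]);x=np.cross(y,z)
    q=Ro.from_matrix(np.column_stack([x,y,z])).as_quat();return q[[3,0,1,2]]
E
python3 - <<'E'
from h import *
np.set_printoptions(precision=3,suppress=True)
for s in (1,-1):
  for p,w in (((.499,-.4555,.27),-.235),((.499,-.4555,.157),-.235),((.5,-.25,.25),.057),((.615,-.248,.237),.057),((.615,-.248,.19),.057)):
    print(s,inverse_kinematics(p,quat(w,s)))
for uv,z in (((410,250),.05),((415,215),.2),((233,230),.05),((215,175),.2),((185,215),.35),((460,150),.35)): print(uv,pl("top",uv,z))
E
```

```text
1 [-0.905  0.525  1.187 -0.     1.43  -0.67 ]
1 [-0.905  0.624  1.321 -0.     1.197 -0.67 ]
1 [-0.664  0.365  1.516 -0.     1.26  -0.721]
1 [-0.551  0.531  1.266 -0.     1.345 -0.608]
1 [-0.551  0.573  1.322 -0.     1.246 -0.608]
-1 [-0.905  0.525  1.187 -0.     1.43   2.472]
-1 [-0.905  0.624  1.321 -0.     1.197  2.472]
-1 [-0.664  0.365  1.516 -0.     1.26   2.421]
-1 [-0.551  0.531  1.266 -0.     1.345  2.533]
-1 [-0.551  0.573  1.322 -0.     1.246  2.533]
(410, 250) [ 0.561 -0.512  0.05 ]
(415, 215) [ 0.592 -0.491  0.2  ]
(233, 230) [ 0.611 -0.153  0.05 ]
(215, 175) [ 0.673 -0.148  0.2  ]
(185, 215) [ 0.558 -0.144  0.35 ]
(460, 150) [ 0.643 -0.523  0.35 ]
```

```bash
python3 - <<'E'
from h import *
np.set_printoptions(precision=3,suppress=True)
for a in ((172,215),(123,248)):
  for b in ((250,130),(245,172)):
    x=tri(a,b); c,d=ray("top",a); d/=np.linalg.norm(d); print(a,b,x,"miss",2*np.linalg.norm(np.cross(x-c,d)))
E
```

```text
(172, 215) (250, 130) [ 0.526 -0.162  0.454] miss 0.005224199081066892
(172, 215) (245, 172) [ 0.534 -0.148  0.405] miss 0.017005639995487577
(123, 248) (250, 130) [ 0.487 -0.126  0.495] miss 0.007409354530912942
(123, 248) (245, 172) [ 0.491 -0.111  0.455] miss 0.0018813174075962516
```

```bash
python3 - <<'E'
from h import *
import cv2
q=quat(-.235,-1)
move_pose([.13,.40,.30],sense()["orientation"]);print(sense()["t"])
move_pose([.28,-.31,.30],q);print(sense()["t"])
move_pose([.499,-.4555,.25],q)
move_l([.499,-.4555,.158],v=.1,threshold=15);s=sense();print(s["t"],s["ee_pos"],s["joints"],s["wrist_force"])
cv2.imwrite("pics/top1.png",snapshot("top")[:,:,::-1]);cv2.imwrite("pics/scene1.png",snapshot("scene")[:,:,::-1])
E
```

```text
1.0417
3.6083
5.7167 [ 0.49942878 -0.45608208  0.15890297] [-9.04915075e-01  6.21868093e-01  1.31872385e+00 -2.68169578e-05
  1.19912171e+00  2.47171191e+00] [0.18376133 0.46336262 0.23910464]
```

View pics/top1.png

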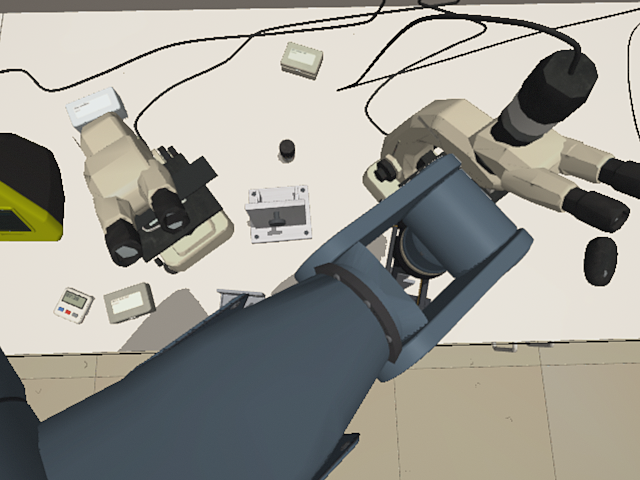

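View pics/scene1.png

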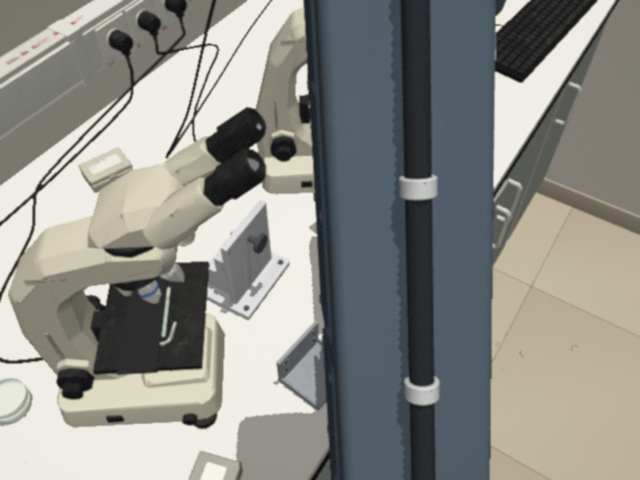

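The top view shows the forearm and fork wrist (about (300..530,150..380)) over the keyhole tray. Before I place the tray, I'll check fork clearance to the left eyepieces (about (172,215)) from the arm geometry.

```bash
python3 - <<'E'
from h import *
np.set_printoptions(precision=4,suppress=True)
q=quat(-.235,-1);A=[];y=[]
for r in (.45,.55,.65,.75):
  for z in (.1,.2,.3,.4):
    p=np.array([r*np.cos(-.7),r*np.sin(-.7),z]);j=inverse_kinematics(p,q)
    if j is None: continue
    s2,c2,s3,c3=np.sin(j[1]),np.cos(j[1]),np.sin(j[1]+j[2]),np.cos(j[1]+j[2])
    d=r*np.sin(-.7-j[0]); rr=r*np.cos(-.7-j[0])
    A+= [[s2,s3,1,0],[c2,c3,0,1]]; y+=[rr,z]
x,res,*_=np.linalg.lstsq(np.array(A),np.array(y),rcond=None);print("a,b,r0,z0-L",x,res,"d",d)
p=camera_params("top");K=p["K"];V=np.array(p["view"])
def proj(P):
    c=V[:3,:3]@P+V[:3,3];u=K@(c*[1,-1,-1]);return u[:2]/u[2]
for z in (.25,.3,.35,.4,.45,.5,.55): 
    t=np.array([.499,-.456,z]); left=np.array([np.sin(.905),np.cos(.905),0]); print(z,"tcp axis",proj(t),"right .11",proj(t-.11*left),"left .11",proj(t+.11*left), "px300,275:",pl("top",(300,275),z)[:2],"px455,155",pl("top",(455,155),z)[:2],"px530,235",pl("top",(530,235),z)[:2])
E
```

```text
a,b,r0,z0-L [ 0.5713  0.3916 -0.0195 -0.1625] [0.0166] d 0.11100000000000004
0.25 tcp axis [404.5137 264.8992] right .11 [453.4643 320.5945] left .11 [358.087  212.0757] px300,275: [ 0.4872 -0.2942] px455,155 [ 0.6788 -0.5512] px530,235 [ 0.5417 -0.6568]
0.3 tcp axis [411.6344 259.2902] right .11 [464.737  319.3068] left .11 [361.4781 202.6035] px300,275: [ 0.4802 -0.2955] px455,155 [ 0.6574 -0.5333] px530,235 [ 0.5306 -0.6309]
0.35 tcp axis [419.9641 252.7288] right .11 [477.9848 317.7935] left .11 [365.4276 191.5713] px300,275: [ 0.4732 -0.2969] px455,155 [ 0.636  -0.5153] px530,235 [ 0.5195 -0.605 ]
0.4 tcp axis [429.8392 244.9501] right .11 [493.7766 315.9896] left .11 [370.086  178.5593] px300,275: [ 0.4662 -0.2983] px455,155 [ 0.6146 -0.4974] px530,235 [ 0.5084 -0.5791]
0.45 tcp axis [441.7339 235.5805] right .11 [512.9229 313.8026] left .11 [375.6627 162.9819] px300,275: [ 0.4592 -0.2997] px455,155 [ 0.5932 -0.4794] px530,235 [ 0.4973 -0.5532]
0.5 tcp axis [456.3381 224.0766] right .11 [536.6198 311.0957] left .11 [382.4592 143.9974] px300,275: [ 0.4522 -0.3011] px455,155 [ 0.5718 -0.4615] px530,235 [ 0.4862 -0.5273]
0.55 tcp axis [474.6969 209.6152] right .11 [566.7083 307.6587] left .11 [390.9247 120.351 ] px300,275: [ 0.4452 -0.3025] px455,155 [ 0.5503 -0.4436] px530,235 [ 0.4752 -0.5014]
```

```bash
cat >> h.py <<'E'
def grip(G,yaw,t=np.radians(12),s=-1):
    "TCP pose with grasp point at G, tool leaning by t towards tray -y"
    c,n=np.cos(yaw),np.sin(yaw); X=np.array([c,n,0]);Y=np.array([-n,c,0])
    z=-(np.cos(t)*np.array([0,0,1])-np.sin(t)*Y); y=s*X; x=np.cross(y,z)
    q=Ro.from_matrix(np.column_stack([x,y,z])).as_quat()[[3,0,1,2]]
    return np.array(G)+.019*z,q
E
python3 - <<'E'
from h import *
np.set_printoptions(precision=3,suppress=True)
for G,w in (((.499,-.4555,.174),-.235),((.499,-.4555,.275),-.235),((.50,-.255,.275),.057),((.565,-.251,.254),.057),((.616,-.2485,.254),.057),((.616,-.2485,.205),.057)):
    print(inverse_kinematics(*grip(G,w)))
P,q=grip((.499,-.4555,.175),-.235)
move_l(P,v=.05,rotation=q,threshold=15)
set_gripper(0.0)
s=sense();print(s["t"],s["opening"],s["grasp_force"],s["ee_pos"]-P,s["wrist_force"])
move_l(P+[0,0,.1],v=.08)
s=sense();print(s["t"],s["opening"],s["grasp_force"],s["wrist_force"],s["ft_torque"])
E
```

```text
[-0.98   0.682  1.227  0.156  1.378  2.355]
[-0.98   0.596  1.113  0.153  1.576  2.386]
[-0.756  0.424  1.421  0.144  1.451  2.3  ]
[-0.682  0.522  1.308  0.155  1.455  2.374]
[-0.632  0.588  1.185  0.162  1.504  2.431]
[-0.632  0.63   1.241  0.163  1.407  2.415]
7.7 0.00031411415661304165 0.0 [0. 0. 0.] [-0.187  0.023  0.575]
9.1 0.00038016120485374715 0.0 [ 0.369 -1.288 -0.225] [-0.05   0.166 -0.009]
```

```bash
python3 - <<'E'
from h import *
import cv2
set_gripper(.087)
im=snapshot("wrist");cv2.imwrite("pics/w1.png",im[:,:,::-1])
s=sense();print(s["ee_pos"],s["orientation"],s["t"])
E
```

```text
[ 0.49989618 -0.45168232  0.25640455] [ 0.08207473 -0.61592917  0.78083467  0.06474724] 10.6667
```

View pics/w1.png

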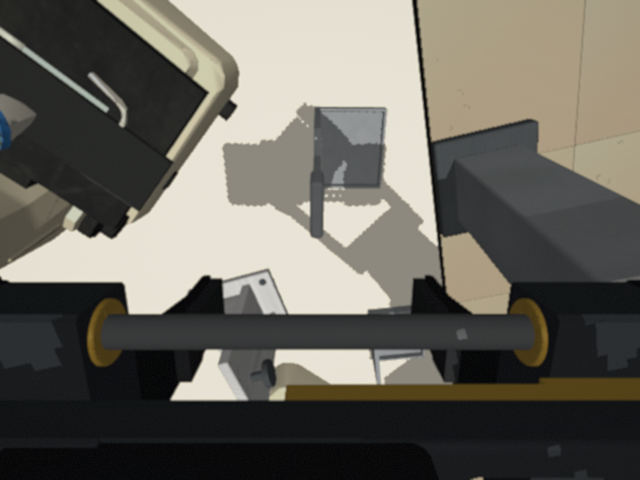

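The wrist view shows the tray still upright, with the tab top about rows 181–237 at column 317 and the foot at (318..385,108..186). It isn't between the fingers, so I'm casting these points.

```bash
cat >> h.py <<'E'
def plw(uv,z,s,q=None):
    p=camera_params("wrist");K=np.array(p["K"]);H=np.array(p["hand_eye"])
    q=s["orientation"];R=Ro.from_quat([q[1],q[2],q[3],q[0]]).as_matrix()
    d=R@H[:3,:3]@((np.linalg.inv(K)@[uv[0],uv[1],1])*[1,-1,-1]);c=R@H[:3,3]+s["ee_pos"]
    return c+d*(z-c[2])/d[2]
E
python3 - <<'E'
from h import *
import cv2
np.set_printoptions(precision=4,suppress=True)
s=sense()
for uv,z in (((311,181),.19),((322,181),.19),((311,237),.19),((322,237),.19),((385,108),.014),((382,187),.014),((229,274),.012),((270,268),.012),((287,318),.012)):print(uv,plw(uv,z,s))
print("---top")
im=snapshot("top");cv2.imwrite("pics/top2.png",im[:,:,::-1])
E
```

```text
(311, 181) [ 0.4962 -0.4808  0.19  ]
(322, 181) [ 0.4889 -0.479   0.19  ]
(311, 237) [ 0.5066 -0.439   0.19  ]
(322, 237) [ 0.4987 -0.4371  0.19  ]
(385, 108) [ 0.4165 -0.4842  0.014 ]
(382, 187) [ 0.4336 -0.3969  0.014 ]
(229, 274) [ 0.6506 -0.323   0.012 ]
(270, 268) [ 0.5948 -0.3193  0.012 ]
(287, 318) [ 0.5954 -0.2337  0.012 ]
---top
```

View pics/top2.png

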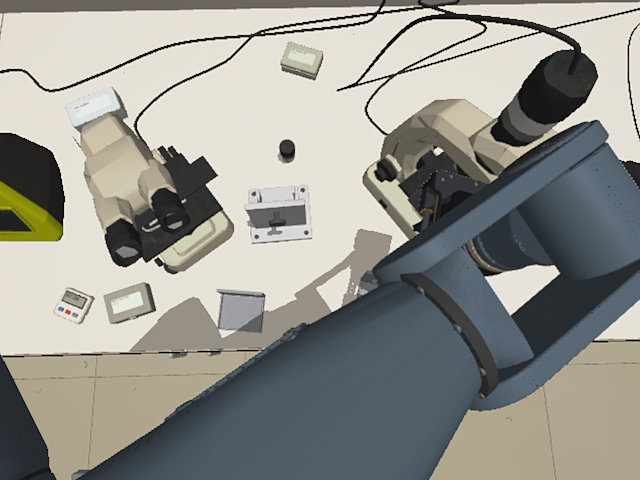

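```bash
python3 - <<'E'
from h import *
import cv2
P,q=grip((.4975,-.458,.175),-.24)
s=sense();print(s["opening"])
move_l(P,v=.1,rotation=q,threshold=15)
a=snapshot("wrist");s=sense();print(s["t"],s["ee_pos"]-P,s["opening"])
for o in (.03,.015,.0):
    set_gripper(o);s=sense();print(s["t"],o,s["opening"],s["grasp_force"],s["wrist_force"])
    if s["opening"]<.008: break
b=snapshot("wrist");c=snapshot("scene")
m=np.vstack([np.hstack([a,b])[100:420],np.hstack([c,c[:,::-1]])[:0]])
m=np.vstack([cv2.resize(m,(800,200)),cv2.resize(c,(533,400))[:, :].copy() if 0 else np.pad(cv2.resize(c,(533,400)),((0,0),(0,267),(0,0)))])
cv2.imwrite("pics/m.png",m[:,:,::-1])
E
```

```text
0.08701580543752056
11.9167 [ 0.00043558 -0.00057188  0.00099136] 0.08692743625005481
13.0667 0.03 0.03010113526086118 0.0 [ 0.39142452  0.29576977 -0.20616054]
13.675 0.015 0.014859667409531926 0.0 [0.21184629 0.28697474 0.65991168]
14.275 0.0 0.0004029689641144509 0.0 [-0.21189168 -0.00774965  0.61003115]
```

View pics/m.png

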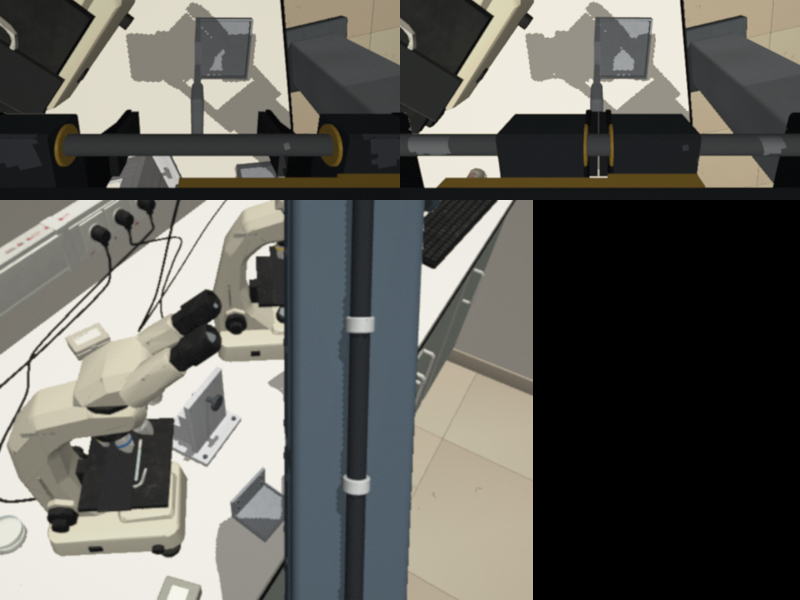

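The montage shows the shut fingertips at about row 277. That matches tips about 34 mm short of the nominal TCP, so they closed just above the tab, which hasn't moved. I'll open, go 30 mm deeper with a force guard, and grip again.

```bash
python3 - <<'E'
from h import *
P,q=grip((.4975,-.458,.175),-.24)
set_gripper(.045)
print(move_l(P-[0,0,.028],v=.07,threshold=8))
s=sense();print(s["t"],s["ee_pos"]-P,s["wrist_force"])
set_gripper(0.)
s=sense();print(s["t"],s["opening"],s["grasp_force"],s["ee_pos"]-P,s["wrist_force"])
E
```

```text
False
15.9167 [-0.00013477  0.00027031 -0.02868389] [-0.02697214  0.13389657  0.10350615]
16.6083 0.009829089962891316 29.991052618715912 [ 0.00018243 -0.00025721 -0.02803699] [ 1.0879363  -0.5153569  -1.04127993]
```

```bash
cat >> h.py <<'E'
P0=grip((.4975,-.458,.175),-.24)[0]-[0,0,.028]; O0=np.array([.4976,-.4577,0])
SX,SY,SW=.625,-.249,.057
def tray(O,yaw):
    "TCP pose that puts the held tray's origin at O with this yaw"
    return O+Ro.from_euler("z",yaw+.24).apply(P0-O0), grip((0,0,0),yaw)[1]
def st(x,y,z): return np.array([SX+x*np.cos(SW)-y*np.sin(SW),SY+x*np.sin(SW)+y*np.cos(SW),z])
E
python3 - <<'E'
from h import *
np.set_printoptions(precision=4,suppress=True)
def go(O,w,v,th=None):
    p,q=tray(np.array(O),w);r=move_l(p,v=v,rotation=q,threshold=th);s=sense();print(r,round(s["t"],2),s["opening"],s["ee_pos"]-p,s["wrist_force"])
go([.4976,-.4577,.085],-.24,.15)
go([.49,-.26,.09],SW,.15)
go(st(-.065,0,.0785),SW,.1)
E
```

```text
False 17.32 0.010044886656526492 [-0.0007  0.0008 -0.0012] [-0.2537  1.1701 -3.1792]
False 18.79 0.009807263015701341 [ 0.0002 -0.0011 -0.0001] [ 0.5308  0.5408 -3.7501]
False 19.66 0.009944611339595382 [-0.0005  0.0001 -0.0001] [-0.1697  0.0104 -2.8366]
```

```bash
python3 - <<'E'
from h import *
np.set_printoptions(precision=4,suppress=True)
p,q=tray(st(.004,0,.0785),SW)
r=move_l(p,v=.045,rotation=q,threshold=5);s=sense()
d=s["ee_pos"]-p;print(r,s["t"],"x_local",.004+d[0]*np.cos(SW)+d[1]*np.sin(SW),d,s["wrist_force"],s["ft_torque"])
E
```

```text
True 21.0417 x_local -0.001412791474648461 [-0.0054  0.0002 -0.0018] [-0.2772 -0.0923 -3.7985] [-0.2223  0.1275  0.0554]
```

```bash
python3 - <<'E'
from h import *
np.set_printoptions(precision=4,suppress=True)
p,q=tray(st(-.007,0,.0785),SW);move_l(p,v=.04,rotation=q);s=sense();print(s["t"],s["wrist_force"],s["ft_torque"])
p,q=tray(st(-.007,0,.030),SW)
r=move_l(p,v=.035,rotation=q,threshold=5);s=sense();print(r,s["t"],s["ee_pos"]-p,s["wrist_force"],s["ft_torque"],s["opening"])
E
```

```text
21.3417 [ 0.8721 -0.1984 -3.242 ] [-0.2475  0.0948  0.0031]
True 22.5333 [-0.0001  0.      0.0027] [-0.1676 -0.5292  5.9007] [0.0402 0.0718 0.0193] 0.009775559067139904
```

Contact came at origin height 32.7 mm (33 expected) with little side force, so the stud is at the top of the slot. Now I release, back off upward and check.

```bash
python3 - <<'E'
from h import *
import cv2
np.set_printoptions(precision=4,suppress=True)
set_gripper(.04);s=sense();print(s["t"],s["wrist_force"],s["opening"])
e=s["ee_pos"];move_l(e+[0,0,.09],v=.1);move_l(e+[-.13,-.03,.12],v=.15)
s=sense();print(s["t"],s["wrist_force"])
a=snapshot("scene");b=snapshot("top")
m=np.hstack([cv2.resize(a[120:360,150:310],(400,600)),cv2.resize(b[130:340,210:350],(400,600))])
cv2.imwrite("pics/f.png",m[:,:,::-1])
E
```

```text
23.3417 [-0.8608 -0.716  -0.285 ] 0.04010223009524896
25.45 [-0.906   0.1399 -0.3462]
```

View pics/f.png

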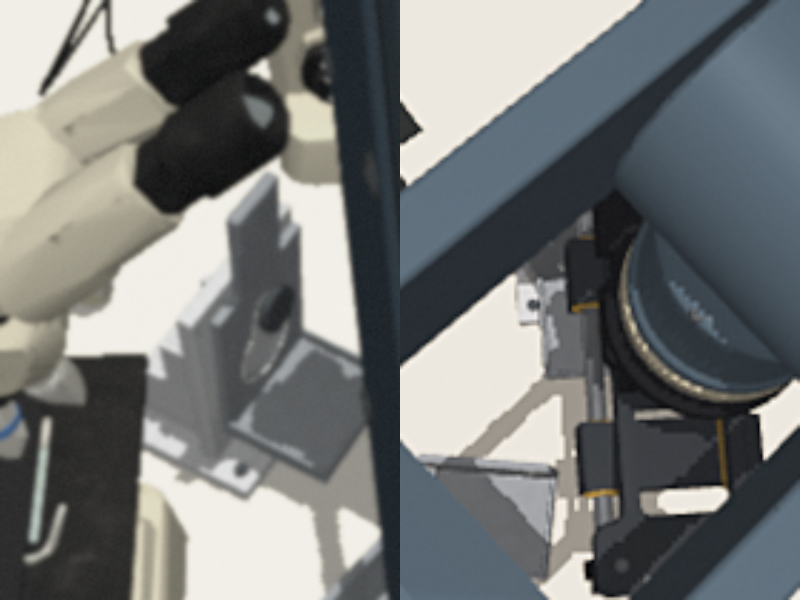

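The picture shows the tray hanging upright on the stud. The head is at about (275,310), in front of the plate at the slot above the round hole, and the gripper is clear.

```bash
python3 - <<'E'
from station import *
hold(.5);print(hand_in(),sense()["t"])
E
```

```text
the job is handed in; nothing more can be done
the job is handed in; nothing more can be done
```

The keyhole tray is hanging on the stud with the gripper clear of it, the screw tray was never touched, and I handed the job in at about 26 s; the station gave no verdict.

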